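Find the full caddy by weight and put it on the glass shelf

TASK

Of the two identical closed steel caddies one is full and the other nearly empty: lift them in turn to feel which is heavier. Stand the heavier one upright in the middle of the cork mat on the glass shelf, its long side along the shelf, and the lighter one upright and flat inside the wooden tray, to be refilled. Do not shift or tip the bottles, jars and dishes, and do not tip a caddy over.

Things in the scene. Friction and masses are not known exactly. Their poses are not given: they have to be found in the camera images.
- tin_k_mid (a point): one of two identical-looking closed steel caddies, 64 mm (its x) by 94 mm (its y), 110 mm tall, smooth flat sides, upright on the counter left and right of the tray. This point is its centre, 55 mm above its underside; z up. One, on either side, is heavier by at least 120 g (both 0.1 to 0.85 kg). A bystander stands close to its short side away from the tray; its long sides are free for the fingers
- tin_m_mid (a point): one of two identical-looking closed steel caddies, 64 mm (its x) by 94 mm (its y), 110 mm tall, smooth flat sides, upright on the counter left and right of the tray. This point is its centre, 55 mm above its underside; z up. One, on either side, is heavier by at least 120 g (both 0.1 to 0.85 kg). A bystander stands close to its short side away from the tray; its long sides are free for the fingers
- mat_top (a point): centre of the upper face of the flat cork mat, 90 mm (its x, across the shelf) by 120 mm (its y, along the shelf), 4 mm thick, fixed on top of the glass shelf; this face is 84 mm above the counter. Bottles and jars stand on the shelf at both short ends of the mat, leaving at least 70 mm free each way from its centre along y; the -x side (towards the robot) is open
- tray_floor (a point): centre of the inner floor of a shallow open wooden tray, fixed on the counter between the caddies; outside 140 mm (its x) by 110 mm (its y), inside 130 by 100 mm, walls 5 mm thick and 16 mm high above the counter; z up
- shelf: low glass shelf on two steel brackets, fixed, 140 mm deep (its x) and 640 mm long (its y), upper face 80 mm above the counter, origin on the counter under its centre
- fruit_jar: bystander, loose: big closed jar of dark fruit with a flat grey lid, 80 mm across, 146 mm tall; stands on the glass shelf at one end of the mat, its axis 113 to 123 mm from the mat's centre (+y side); origin at the centre of its underside
- carafe: bystander, loose: small waisted clear glass carafe, 68 mm across, 158 mm tall; on the shelf at the other end of the mat, its axis 113 to 123 mm from the mat's centre (-y side); origin at the centre of its underside
- tall_bottle: bystander, loose: slim green glass bottle, 50 mm across, 195 mm tall; on the shelf beyond the fruit jar; origin at the centre of its underside
- spirit_bottle: bystander, loose: slim clear bottle with a paper band, 50 mm across, 172 mm tall; on the shelf beyond the carafe; origin at the centre of its underside
- mug: bystander, loose: white mug, 72 mm across, 85 mm tall, on the counter close to the outer short side of the left caddy; origin at the centre of its underside
- honey_jar: bystander, loose: squat amber jar with a white lid, 68 mm across, 95 mm tall, on the counter close to the outer short side of the right caddy; origin at the centre of its underside
- bowl: bystander, loose: terracotta bowl, 100 mm across, 50 mm tall, on the counter to the robot's right; origin at the centre of its underside
There are look-alikes about, which are no part of the job. Leave any blue look-alike of the part that bears tin_m_mid alone.

How it is judged:
At the end, for the whole second after the job is handed in: The heavier caddy rests on the cork mat with its full weight, upright within 0.08 rad, centre within 20 mm across and 25 mm along the shelf of the mat's centre, long side within 0.2 rad of the shelf's length; the lighter one rests flat on the tray's floor, inside its walls, upright (((x of tin_k_mid in the frame of mat_top between -0.02 and 0.02 m and y of tin_k_mid in the frame of mat_top between -0.025 and 0.025 m and z of tin_k_mid in the frame of mat_top between 0.05 and 0.06 m and angle between the y axis of tin_k_mid and the y axis of mat_top, either way round below 0.2 rad and contact force between tin_k and mat above 3.9 N and x of tin_m_mid in the frame of tray_floor between -0.03 and 0.03 m and y of tin_m_mid in the frame of tray_floor between -0.03 and 0.03 m and z of tin_m_mid in the frame of tray_floor between 0.051 and 0.059 m and angle between each of tin_k_mid, tin_m_mid's own z axis and vertical below 0.08 rad and linear speed of each of tin_k, tin_m below 0.02 m/s) or (x of tin_m_mid in the frame of mat_top between -0.02 and 0.02 m and y of tin_m_mid in the frame of mat_top between -0.025 and 0.025 m and z of tin_m_mid in the frame of mat_top between 0.05 and 0.06 m and angle between the y axis of tin_m_mid and the y axis of mat_top, either way round below 0.2 rad and contact force between tin_m and mat above 3.9 N and x of tin_k_mid in the frame of tray_floor between -0.03 and 0.03 m and y of tin_k_mid in the frame of tray_floor between -0.03 and 0.03 m and z of tin_k_mid in the frame of tray_floor between 0.051 and 0.059 m and angle between each of tin_m_mid, tin_k_mid's own z axis and vertical below 0.08 rad and linear speed of each of tin_m, tin_k below 0.02 m/s))); the robot touches nothing.
It fails at once if a bystander is shifted more than 30 mm or tipped by more than 0.3 rad (distance of any of fruit_jar, carafe, tall_bottle, spirit_bottle, mug, honey_jar, bowl from where it was at the start of the episode above 0.03 m or angle between any of fruit_jar, carafe, tall_bottle, spirit_bottle, mug, honey_jar, bowl's own z axis and vertical above 0.3 rad).
It fails at once if a caddy is tipped by more than 0.6 rad (angle between any of tin_k_mid, tin_m_mid's own z axis and vertical above 0.6 rad).
It also fails if it takes over 72 s, if anything falls off the work surface, if the arm or the gripper's body presses on something with over 40 N, if the wrist force passes 120 N, or if a joint passes its speed limit or range.

ROBOT

A 6-joint arm with a two-finger parallel gripper is mounted at the origin on the work surface. World frame = base frame: x ahead of the robot, y to its left, z up, the work surface at z = 0. Lengths are in m, angles in rad, forces in N, time in s.
With the tool pointing down it reaches from about 0.375 to 0.9 m from the base axis. Payload 3.1 kg.
Tool frame: the origin (TCP) lies midway between the tips of the shut fingers; the grasp point (between the pads) lies robot.pinch_z behind it (robot.pinch_z is the distance from the TCP to the grasp point, in m); y points along the fingers, x is the direction in which the jaws open and shut, and the axes are right-handed (so a half turn about y gives the same grasp; the last joint's range is limited). The gripper opens to 85 mm and grips with 20 to 120 N. Pads are 22 mm wide; open, the fingers measure 114 mm over their backs; the gripper's body (76 mm by 85 mm) begins 54 mm behind the grasp point. The pads swing forward as they close: fully open they stand 13 mm farther back than shut.
Start: joints at [-1.329, 0.527, 1.433, -0, 1.181, -0.178], TCP at [0.255, -0.57, 0.231] pointing down, gripper open.
Joint ranges: [-3.08, 3.08], [-0.75, 2.2], [0.22, 2.44], [-1.43, 4.57], [0, 2.65], [-2.85, 2.85]. Speed limits (rad/s): [2.79, 2.79, 3.14, 3.14, 3.14, 3.14].

INTERFACE

Orientations are given as a unit quaternion [x, y, z, w].
In Python, from station import robot gives the robot as it stands.
- The arm moves only by the tool send_rows, never from a script. Its argument "steps" is a list that holds one entry, the list of rows, each a list of 5 numbers: the shift along the world's x, y, z in m, then the turn about the world's z in degrees, then the opening in per cent of the stroke, from 0 (shut) to 100 (fully open). In form: [[[x, y, z, roll, hand], ...]]. A call has 1 to 10 rows; each row is the pose to reach, as a shift and turn from the pose commanded when the call began; what a row does not reach only later rows make up. A row lasts 1/8 s, in which the tool goes at most 62.5 mm and 10.7 degrees, less where a joint would pass 70% of its speed; a pose out of reach is approached as far as the arm can. A call with a gripper value outside its range is refused whole. The fingers move at their own pace and stop on an object; "newtons" is the grip in N (left out, the last holds). Time passes only in rows, so rows that repeat a pose let the fingers close. It gives the time, the measured TCP pose, the force and the opening at its end, in the units of the state.
- robot.sense(): the state, without advancing time (a new reading comes with each control period).
- robot.camera(name): name is "scene" or "top" or "wrist"; returns a dict with "img" (480x640x3 uint8, red, green, blue), "depth" (480x640 float32, m along the optical axis (not along the pixel's ray), 0 where there is no reading), "intrinsics" (3x3 intrinsics, pixels), "cam_to_world" (4x4, takes a point from camera to world coordinates). Camera axes: x right, y down, z forward; pixel columns grow to the right and rows downward; lengths in m; the calibration is good to about 2 mm. A picture is of the moment at which its call begins.
- robot.sign_off(): hands the job in, once; it reports no verdict.
Trained networks look in a picture, given as the dict that the camera call returned (one of the last four; its "shot" number tells which), for a name from the list of things; names that differ only in an ending like _2 or _b are one class to them, and where a whole thing is asked for, a point or a joint stands for the part that bears it (a point fixed in the world has none). Each returns a list of dicts, best first, with "conf" (0 to 1); they miss things now and then, are a little off and sometimes report something else, mostly with a low value. They report only what shows in the picture. A call takes as long as a camera call. They do not tell look-alikes from the thing itself.
- robot.trace(picture, target): "region" (480x640 bool, what is visible of it).
- robot.tip_of(picture, target): "xyz" ([x, y, z] in m, in the coordinates of the camera as it stood for that picture, good to about 4 mm: a listed point, or the origin of a listed thing).
The state is a dict: "clock": time; "joint_pos": joint angles; "qvel": joint speeds; "tau": joint torques, N m; "tool_pos": TCP position; "eef_rot": TCP orientation; "wrist_force": force on the tool from outside, world axes, zero at the start; "moment": the same for the moment, N m; "width": finger opening in m.
Only numpy, scipy, OpenCV 4.12 (cv2) and the standard library are available. Lean on these libraries where they do the work, as an engineer would, in place of code of your own. Each camera call takes 0.05 s, during which the arm holds its last target.

## Working session

There is one attempt and no reset: what is moved stays moved. The work goes in short steps, Python scripts to look and compute and a tool call to move; the robot and the scene stay as the last step left them, time stands still between calls to the robot, and variables do not carry over. Pictures are saved under pics/ and viewed, and the job is handed in when it is done.

Besides the shell and the picture viewer there is one more tool, called after "Request:" as a command line: name --argument value ..., lists and objects as JSON in quotes. send_rows: Moves the arm, as the interface text tells. Its arguments: {"type":"object","properties":{"steps":{"type":"array"},"newtons":{"type":"number"}},"required":["steps"]}

```bash
ls; mkdir -p pics; cat > h.py <<'E'
import numpy as np, cv2
from station import robot
def w(pic,p):
    T=np.array(pic["cam_to_world"]); return (T@np.append(p,1))[:3]
def save(pic,name): cv2.imwrite("pics/"+name+".png",pic["img"][:,:,::-1])
def cloud(pic,mask):
    K=np.array(pic["intrinsics"]); d=pic["depth"]; v,u=np.nonzero(mask&(d>0)); z=d[v,u]
    P=np.stack([(u-K[0,2])/K[0,0]*z,(v-K[1,2])/K[1,1]*z,z,np.ones_like(z)])
    return (np.array(pic["cam_to_world"])@P)[:3].T
E
python3 - <<'E'
from h import *
np.set_printoptions(precision=4,suppress=True)
print(robot.pinch_z, robot.sense())
for c in ["scene","top"]:
    p=robot.camera(c); save(p,c+"0")
    for n in ["tin_k_mid","tin_m_mid","mat_top","tray_floor","shelf","fruit_jar","carafe","mug","honey_jar","bowl","tall_bottle","spirit_bottle"]:
        for r in robot.tip_of(p,n)[:4]: print(c,n,round(r["conf"],2),w(p,r["xyz"]))
E
```

```text
pics
0.0187 {'clock': 0.0, 'joint_pos': array([-1.3285,  0.5285,  1.4339, -0.    ,  1.1814, -0.1785]), 'qvel': array([-0.0006,  0.    ,  0.0003,  0.0018, -0.0006,  0.0001]), 'tau': array([ -0.0005, -44.2353, -17.8027,  -0.0002,   0.0084,   0.    ]), 'tool_pos': array([ 0.2552, -0.5697,  0.2303]), 'eef_rot': array([-0.5929,  0.3851, -0.384 ,  0.5939]), 'wrist_force': array([-0.7358, -0.2105,  0.0452]), 'moment': array([-0.0279, -0.0351, -0.0447]), 'width': 0.08522782851065484}
scene tin_k_mid 0.58 [ 0.3992 -0.2003  0.0538]
scene tin_m_mid 0.85 [0.4183 0.2311 0.0511]
scene tin_m_mid 0.73 [0.6404 0.5697 0.0582]
scene mat_top 0.68 [ 0.674  -0.0698  0.0808]
scene tray_floor 0.82 [0.4418 0.0333 0.0029]
scene shelf 0.68 [0.6687 0.012  0.0024]
scene fruit_jar 0.88 [0.6779 0.0484 0.0812]
scene fruit_jar 0.41 [0.4365 0.0313 0.0012]
scene carafe 0.94 [ 0.6801 -0.1884  0.0737]
scene honey_jar 0.59 [ 0.3917 -0.3522  0.0002]
scene bowl 0.84 [ 0.4342 -0.4916  0.0025]
scene bowl 0.38 [0.6513 0.1224 0.0806]
scene tall_bottle 0.87 [0.653  0.122  0.0812]
scene spirit_bottle 0.58 [ 0.6589 -0.2593  0.0773]
top tin_k_mid 0.56 [ 0.4034 -0.2029  0.0508]
top tin_m_mid 0.74 [0.422  0.231  0.0493]
top tin_m_mid 0.71 [0.6391 0.566  0.0542]
top mat_top 0.85 [ 0.6711 -0.0684  0.0834]
top tray_floor 0.86 [0.4412 0.0336 0.0006]
top shelf 0.94 [0.6707 0.0165 0.0002]
top fruit_jar 0.6 [0.6675 0.0523 0.0789]
top mug 0.87 [ 0.4594  0.3689 -0.0015]
top mug 0.34 [0.6707 0.0545 0.0784]
top honey_jar 0.91 [ 0.3992 -0.3518 -0.0011]
top bowl 0.58 [ 0.4356 -0.4819 -0.0031]
top spirit_bottle 0.85 [ 0.6536 -0.2641  0.0767]
```

View pics/scene0.png

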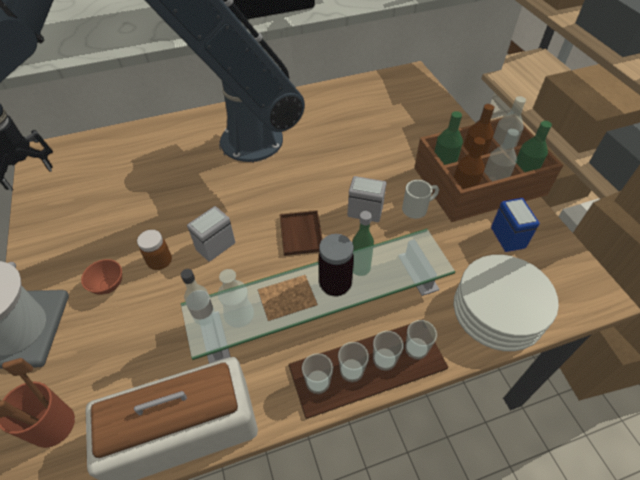

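View pics/top0.png

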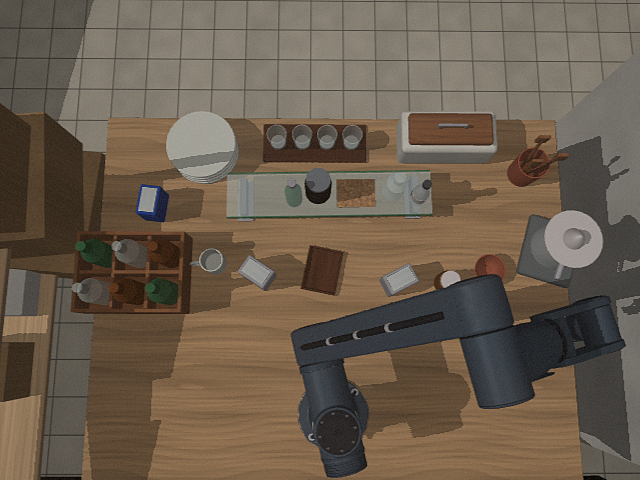

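```bash
python3 - <<'E'
from h import *
np.set_printoptions(precision=4,suppress=True)
p=robot.camera("top")
from scipy.spatial.transform import Rotation as R
print(R.from_quat(robot.sense()["eef_rot"]).as_matrix())
C=cloud(p,np.ones((480,640),bool))
# tins: lid points
for n,c,z0,z1,r in [("k",(.403,-.203),.1,.12,.075),("m",(.422,.231),.1,.12,.075),("blue",(.64,.567),.1,.12,.075),("mat",(.671,-.069),.081,.09,.072),("trayrim",(.441,.034),.012,.022,.1)]:
    s=C[(np.hypot(C[:,0]-c[0],C[:,1]-c[1])<r)&(C[:,2]>z0)&(C[:,2]<z1)]
    print(n,len(s), s[:,2].mean() if len(s) else 0)
    if len(s)>20: print(cv2.minAreaRect((s[:,:2]*1000).astype(np.float32)))
for n in ["tin_k_mid","tin_m_mid","mat_top"]:
    for r in robot.trace(p,n)[:3]:
        s=cloud(p,r["region"]); print(n,r["conf"],len(s),np.median(s,0)); 
        zt=np.percentile(s[:,2],90); t=s[abs(s[:,2]-zt)<.004]; print(cv2.minAreaRect((t[:,:2]*1000).astype(np.float32)),zt, p["img"][r["region"]].mean(0))
E
```

```text
[[ 0.4085  0.      0.9128]
 [-0.9128 -0.      0.4085]
 [ 0.     -1.      0.    ]]
k 639 0.10834158481538042
((401.4566650390625, -199.71267700195312), (63.85662078857422, 93.97341918945312), 26.546504974365234)
m 641 0.10756167529497167
((422.7226867675781, 233.92971801757812), (94.63687133789062, 63.616676330566406), 56.659324645996094)
blue 613 0.10753783740040326
((640.5580444335938, 566.3729248046875), (67.24214172363281, 95.88230895996094), 83.26122283935547)
mat 862 0.08433587805373045
((672.2638549804688, -70.13640594482422), (138.71395874023438, 140.46185302734375), 0.1258077621459961)
trayrim 194 0.01514551962182485
((426.99609375, 29.06399917602539), (126.23352813720703, 158.3105926513672), 77.99455261230469)
tin_k_mid 0.91 777 [ 0.3985 -0.1927  0.1073]
((401.2550964355469, -198.43972778320312), (62.22904968261719, 90.77198791503906), 26.35867691040039) 0.11276679666532168 [131.559  129.259  127.2513]
tin_m_mid 0.95 956 [0.633  0.5557 0.1035]
((638.4083862304688, 566.6398315429688), (62.018882751464844, 91.5253677368164), 83.19145965576172) 0.11166212272523035 [ 76.2008  82.3912 103.1192]
tin_m_mid 0.74 744 [0.4187 0.2307 0.1067]
((422.0129089355469, 233.75241088867188), (88.16355895996094, 60.81322479248047), 53.79372024536133) 0.11236038708154161 [129.6925 127.9332 126.0896]
mat_top 0.91 1069 [ 0.6722 -0.0689  0.0829]
((670.6199951171875, -68.73066711425781), (87.93412780761719, 118.97185516357422), 0.17193293571472168) 0.08837121698100447 [108.0597  81.7882  58.3666]
```

The top view shows the two grey caddies at about (399,279) and (257,272). The tray is at (324,270), the mat at (356,193), the jar at (318,186) and the carafe at (397,182). The blue look-alike at (152,203) stays untouched. Next I'll measure the tray's yaw.

```bash
python3 - <<'E'
from h import *
np.set_printoptions(precision=4,suppress=True)
p=robot.camera("top")
K=np.array(p["intrinsics"]);T=np.array(p["cam_to_world"]);d=p["depth"]
v,u=np.mgrid[0:480,0:640]
P=np.stack([(u-K[0,2])/K[0,0]*d,(v-K[1,2])/K[1,1]*d,d],-1)@T[:3,:3].T+T[:3,3]
img=p["img"].astype(int)
m=(abs(P[...,0]-.44)<.11)&(abs(P[...,1]-.034)<.11)&(img.sum(-1)<230)&(P[...,2]<.03)
print(m.sum()); 
n,l,st,ce=cv2.connectedComponentsWithStats(m.astype(np.uint8)); k=1+np.argmax(st[1:,4]); m=l==k
print(cv2.minAreaRect((P[m][:,:2]*1000).astype(np.float32)), m.sum())
for r in robot.trace(p,"tray_floor")[:2]:
    print(r["conf"],cv2.minAreaRect((P[r["region"]][:,:2]*1000).astype(np.float32)))
for n in ["fruit_jar","carafe","honey_jar","mug"]:
    for r in robot.trace(p,n)[:1]:
        s=P[r["region"]]; s=s[s[:,2]>.02]; print(n,r["conf"],np.percentile(s,[2,50,98],axis=0).round(3).tolist())
c=img[170:330,220:480][:,::1]
cv2.imwrite("pics/crop.png",cv2.resize(c[:,:,::-1].astype(np.uint8),None,fx=3,fy=3))
print(robot.sense()["clock"])
E
```

```text
1834
((444.509033203125, 51.535797119140625), (174.69256591796875, 147.6365966796875), 78.30241394042969) 1765
0.7 ((372.67315673828125, 51.14060592651367), (116.1622314453125, 283.176513671875), 78.203369140625)
fruit_jar 0.79 [[0.633, 0.012, 0.08], [0.658, 0.05, 0.221], [0.706, 0.085, 0.232]]
carafe 0.7 [[0.646, -0.212, 0.083], [0.666, -0.177, 0.181], [0.705, -0.153, 0.242]]
honey_jar 0.85 [[0.376, -0.376, 0.029], [0.402, -0.338, 0.092], [0.425, -0.317, 0.104]]
mug 0.85 [[0.424, 0.338, 0.022], [0.457, 0.382, 0.066], [0.493, 0.434, 0.09]]
1.8
```

Request:
send_rows --steps '[[[0.04, 0.1, 0.03, 10, 100], [0.06, 0.15, 0.03, 20, 100], [0.08, 0.2, 0.03, 30, 100], [0.1, 0.25, 0.03, 40, 100], [0.12, 0.3, 0.03, 50, 100], [0.13, 0.34, 0.03, 60, 100], [0.147, 0.37, 0.03, 70, 100], [0.147, 0.37, 0.03, 80, 100], [0.147, 0.37, 0.0, 90, 100], [0.147, 0.37, -0.03, 92.4, 100]]]' --newtons 50

```text
clock: 3.05
tool_pos: [0.4029, -0.2006, 0.2013]
eef_rot: [0.689, 0.164, -0.163, -0.687]
wrist_force: [-0.0, -0.8, -0.6]
width: 0.0858
```

```bash
python3 - <<'E'
from h import *
np.set_printoptions(precision=4,suppress=True)
from scipy.spatial.transform import Rotation as R
s=robot.sense(); M=R.from_quat(s["eef_rot"]).as_matrix()
print(s["clock"],s["tool_pos"],np.degrees(np.arctan2(M[1,0],M[0,0])),s["wrist_force"],s["joint_pos"])
p=robot.camera("wrist"); save(p,"w1")
C=cloud(p,np.ones((480,640),bool))
q=C[(C[:,2]>.1)&(C[:,2]<.12)&(np.hypot(C[:,0]-.402,C[:,1]+.2)<.08)]
print(len(q)); 
if len(q)>10: print(cv2.minAreaRect((q[:,:2]*1000).astype(np.float32)))
for r in robot.tip_of(p,"tin_k_mid")[:2]: print(r["conf"],w(p,r["xyz"]))
E
```

```text
3.05 [ 0.4029 -0.2006  0.2013] 26.670720452557717 [-0.0146 -0.8088 -0.5998] [-0.7111  0.3403  1.8914 -0.      0.9073 -1.1766]
13095
((400.46990966796875, -200.03939819335938), (64.15918731689453, 93.33936309814453), 26.563182830810547)
```

View pics/w1.png

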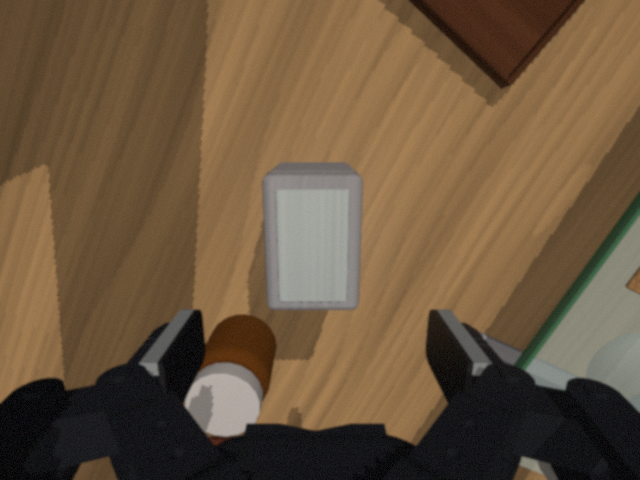

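View pics/crop.png

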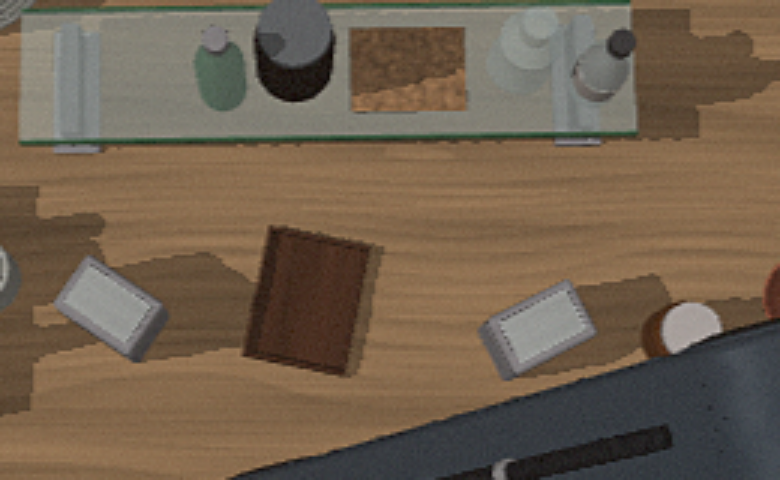

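The wrist view shows the k caddy's lid centred at about (313,245), square to the jaws. I'll go down, grip and lift it.

Request:
send_rows --steps '[[[-0.002, 0, -0.05, 0, 100], [-0.002, 0, -0.09, 0, 100], [-0.002, 0, -0.12, 0, 100], [-0.002, 0, -0.139, 0, 100], [-0.002, 0, -0.139, 0, 100], [-0.002, 0, -0.139, 0, 60], [-0.002, 0, -0.139, 0, 40], [-0.002, 0, -0.139, 0, 40], [-0.002, 0, -0.139, 0, 40], [-0.002, 0, -0.139, 0, 40]]]' --newtons 50

```text
clock: 4.4
tool_pos: [0.4014, -0.2012, 0.0636]
eef_rot: [0.689, 0.163, -0.161, -0.687]
wrist_force: [1.4, -0.3, 6.9]
width: 0.0633
```

Request:
send_rows --steps '[[[0, 0, 0.01, 0, 40], [0, 0, 0.025, 0, 40], [0, 0, 0.04, 0, 40], [0, 0, 0.04, 0, 40], [0, 0, 0.04, 0, 40], [0, 0, 0.04, 0, 40], [0, 0, 0.04, 0, 40], [0, 0, 0.04, 0, 40]]]'

```text
clock: 5.4
tool_pos: [0.4002, -0.2003, 0.102]
eef_rot: [-0.688, -0.162, 0.162, 0.688]
wrist_force: [0.5, -0.5, -8.5]
width: 0.0635
```

```bash
python3 - <<'E'
from h import *
np.set_printoptions(precision=4,suppress=True)
for i in range(4):
    p=robot.camera("scene"); s=robot.sense(); print(s["clock"],s["tool_pos"],s["wrist_force"],s["moment"],s["width"],s["tau"])
save(p,"s2")
E
```

```text
5.45 [ 0.4002 -0.2004  0.1021] [ 0.2251  0.0167 -6.7263] [-0.0263 -0.014   0.0127] 0.06375823863943868 [  0.0001 -37.324   -8.7546   0.0012   0.014    0.    ]
5.5 [ 0.4003 -0.2004  0.1022] [ 0.0498 -0.5107 -7.6125] [-0.031   0.0253 -0.018 ] 0.06341238318244298 [ -0.0021 -37.3182  -8.7644   0.0012   0.0123   0.    ]
5.55 [ 0.4003 -0.2004  0.1022] [ 0.0837 -0.0935 -6.9633] [-0.0286 -0.0118  0.0769] 0.06326191526032736 [ -0.0026 -37.3166  -8.7725   0.0011   0.0111   0.    ]
5.6 [ 0.4003 -0.2004  0.1022] [-0.1495  1.4797 -7.333 ] [ 0.0248  0.0041 -0.0106] 0.06369325387043094 [ -0.0033 -37.3179  -8.779    0.0013   0.01     0.    ]
```

k weighs about 7.2 N (0.73 kg). I'll set it back down in place and go weigh m.

Request:
send_rows --steps '[[[0, 0, -0.02, 0, 40], [0, 0, -0.033, 0, 40], [0, 0, -0.04, 0, 40], [0, 0, -0.04, 0, 40], [0, 0, -0.04, 0, 70], [0, 0, -0.04, 0, 100], [0, 0, -0.04, 0, 100], [0, 0, -0.04, 0, 100], [0, 0, 0.01, 0, 100], [0, 0, 0.07, 0, 100]]]'

```text
clock: 6.85
tool_pos: [0.3997, -0.2, 0.1723]
eef_rot: [-0.687, -0.161, 0.163, 0.69]
wrist_force: [0.8, -0.8, -0.2]
width: 0.0857
```

Request:
send_rows --steps '[[[0, 0.06, 0.04, -10, 100], [0.005, 0.12, 0.05, -20, 100], [0.01, 0.18, 0.05, -30, 100], [0.015, 0.24, 0.05, -40, 100], [0.02, 0.3, 0.05, -50, 100], [0.022, 0.36, 0.05, -59.8, 100], [0.022, 0.41, 0.04, -59.8, 100], [0.022, 0.433, 0.03, -59.8, 100], [0.022, 0.433, 0.03, -59.8, 100]]]'

```text
clock: 7.98
tool_pos: [0.4212, 0.236, 0.2014]
eef_rot: [0.678, -0.201, 0.2, -0.678]
wrist_force: [-0.2, -0.1, 0.8]
width: 0.0852
```

```bash
python3 - <<'E'
from h import *
np.set_printoptions(precision=4,suppress=True)
from scipy.spatial.transform import Rotation as R
p=robot.camera("wrist"); save(p,"w2")
s=robot.sense(); M=R.from_quat(s["eef_rot"]).as_matrix()
print(s["clock"],s["tool_pos"],np.degrees(np.arctan2(M[1,0],M[0,0])),s["wrist_force"])
C=cloud(p,np.ones((480,640),bool))
q=C[(C[:,2]>.1)&(C[:,2]<.12)&(np.hypot(C[:,0]-.422,C[:,1]-.233)<.08)]
print(len(q)); 
print(cv2.minAreaRect((q[:,:2]*1000).astype(np.float32)))
p=robot.camera("top"); save(p,"t2");s=robot.sense(); print(s["wrist_force"])
C=cloud(p,np.ones((480,640),bool))
q=C[(C[:,2]>.1)&(C[:,2]<.12)&(np.hypot(C[:,0]-.4,C[:,1]+.2)<.08)]
print(cv2.minAreaRect((q[:,:2]*1000).astype(np.float32)))
E
```

```text
8.025 [0.4214 0.2343 0.2016] -33.02045650141396 [0.9524 0.1845 0.1024]
12950
((422.11419677734375, 234.56649780273438), (93.06814575195312, 64.06485748291016), 56.3162727355957)
[-0.368  -0.2141 -0.9197]
((400.0135192871094, -198.4392547607422), (62.54171371459961, 94.74829864501953), 26.267248153686523)
```

View pics/w2.png

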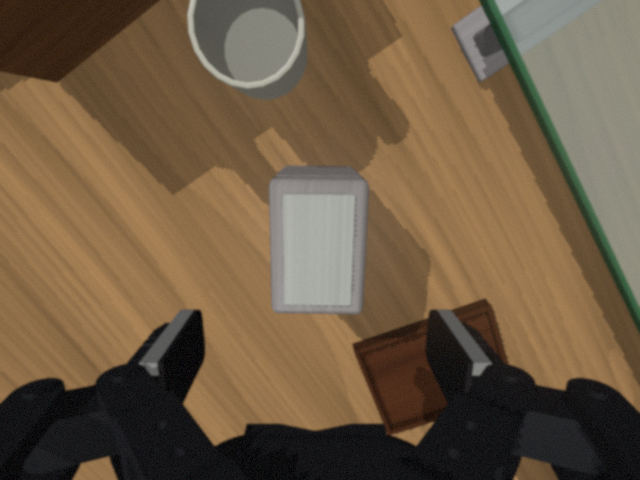

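The wrist view shows m's lid centred at about (319,250) with the jaws square to it. Gripping and lifting it now.

Request:
send_rows --steps '[[[0, 0.001, -0.05, -0.4, 100], [0, 0.001, -0.09, -0.4, 100], [0, 0.001, -0.12, -0.4, 100], [0, 0.001, -0.139, -0.4, 100], [0, 0.001, -0.139, -0.4, 100], [0, 0.001, -0.139, -0.4, 60], [0, 0.001, -0.139, -0.4, 40], [0, 0.001, -0.139, -0.4, 40], [0, 0.001, -0.139, -0.4, 40], [0, 0.001, -0.139, -0.4, 40]]]' --newtons 50

```text
clock: 9.32
tool_pos: [0.423, 0.2333, 0.0644]
eef_rot: [-0.677, 0.204, -0.206, 0.677]
wrist_force: [-0.2, -4.0, 6.3]
width: 0.0632
```

Request:
send_rows --steps '[[[0, 0, 0.01, 0, 40], [0, 0, 0.025, 0, 40], [0, 0, 0.04, 0, 40], [0, 0, 0.055, 0, 40], [0, 0, 0.055, 0, 40], [0, 0, 0.055, 0, 40], [0, 0, 0.055, 0, 40], [0, 0, 0.055, 0, 40], [0, 0, 0.055, 0, 40]]]'

```text
clock: 10.45
tool_pos: [0.4221, 0.2335, 0.118]
eef_rot: [0.677, -0.205, 0.205, -0.677]
wrist_force: [0.2, -0.2, -1.9]
width: 0.0636
```

```bash
python3 - <<'E'
from h import *
np.set_printoptions(precision=4,suppress=True)
for i in range(4):
    p=robot.camera("wrist"); s=robot.sense(); print(s["clock"],s["tool_pos"],s["wrist_force"],s["moment"],s["width"])
save(p,"w3")
C=cloud(p,np.ones((480,640),bool))
q=C[(C[:,2]<.03)&(abs(C[:,0]-.44)<.12)&(abs(C[:,1]-.034)<.1)]
r=q[q[:,2]>.011]; print(len(q),len(r)); 
if len(r)>20: print(cv2.minAreaRect((r[:,:2]*1000).astype(np.float32)))
for r in robot.tip_of(p,"tray_floor")[:2]: print(r["conf"],w(p,r["xyz"]))
E
```

```text
10.5 [0.4222 0.2335 0.1181] [ 0.2214  0.0481 -1.4201] [-0.0963  0.0642  0.034 ] 0.06337699876453967
10.55 [0.4223 0.2335 0.1181] [-0.2398  0.2592 -0.7772] [-0.0495  0.0195 -0.0118] 0.06329932192237578
10.6 [0.4223 0.2335 0.1182] [ 0.2458 -0.098  -3.1438] [ 0.0376 -0.0137 -0.0047] 0.0635293714390794
10.65 [0.4223 0.2335 0.1182] [ 0.6558  0.3327 -2.5779] [-0.0127 -0.0561  0.0046] 0.0635906956792152
16858 902
((467.49853515625, 30.948989868164062), (125.66698455810547, 46.604427337646484), 58.47221755981445)
```

View pics/w3.png

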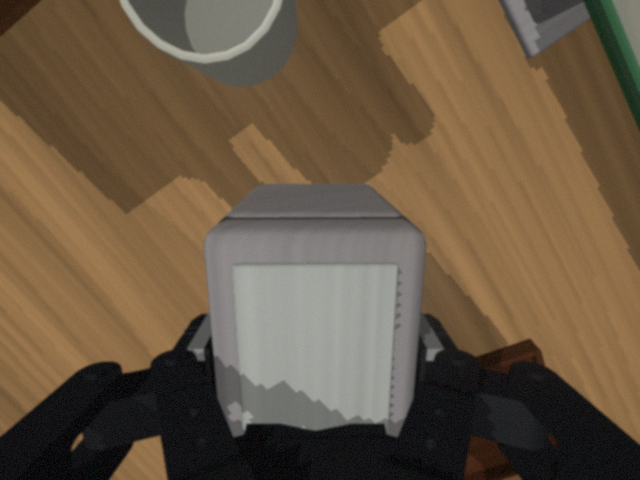

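m weighs about 2 N, so k is the heavy one. I'll carry m over the tray, turning its long side along the tray's.

Request:
send_rows --steps '[[[0.003, -0.02, 0.02, -8, 40], [0.006, -0.05, 0.02, -17, 40], [0.01, -0.09, 0.02, -26, 40], [0.014, -0.13, 0.02, -35, 40], [0.016, -0.16, 0.02, -44, 40], [0.019, -0.19, 0.02, -53, 40], [0.019, -0.2, 0.02, -62, 40], [0.019, -0.2, 0.02, -68.3, 40], [0.019, -0.2, 0.02, -68.3, 40]]]'

```text
clock: 11.82
tool_pos: [0.4413, 0.0333, 0.1384]
eef_rot: [0.445, -0.549, 0.549, -0.445]
wrist_force: [0.6, -0.6, -2.9]
width: 0.0637
```

```bash
python3 - <<'E'
from h import *
np.set_printoptions(precision=4,suppress=True)
from scipy.spatial.transform import Rotation as R
p=robot.camera("wrist"); save(p,"w4")
s=robot.sense(); M=R.from_quat(s["eef_rot"]).as_matrix()
print(s["clock"],s["tool_pos"],np.degrees(np.arctan2(M[1,0],M[0,0])),s["wrist_force"])
for r in robot.tip_of(p,"tray_floor")[:2]: print(r["conf"],w(p,r["xyz"]))
p=robot.camera("scene"); save(p,"s4")
for r in robot.tip_of(p,"tray_floor")[:2]: print(r["conf"],w(p,r["xyz"]))
c=p["img"][150:310,220:440]; cv2.imwrite("pics/s4c.png",cv2.resize(c[:,:,::-1],None,fx=3,fy=3))
E
```

```text
11.875 [0.4413 0.0335 0.1384] -101.88752965373352 [-0.2086  0.4142 -2.7717]
0.7 [ 0.4385  0.0329 -0.0008]
```

View pics/w4.png

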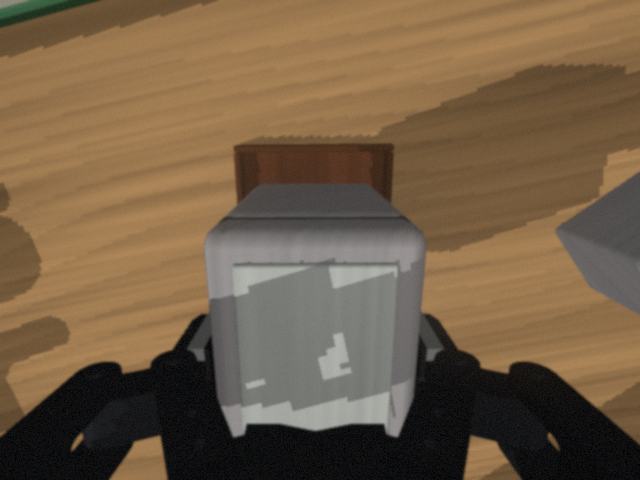

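View pics/s4c.png

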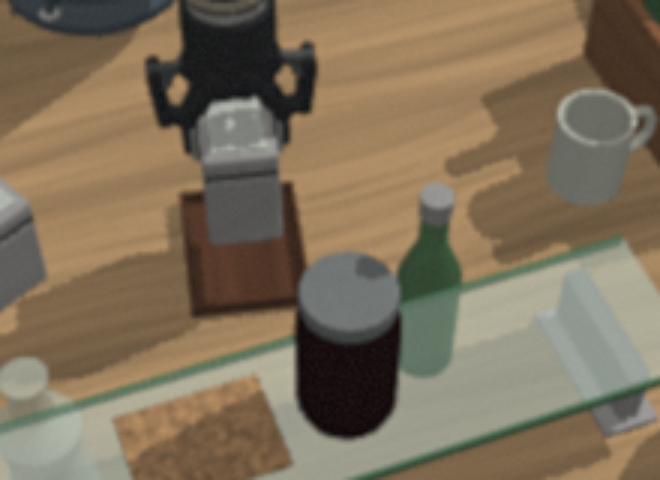

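m is square over the tray: the tray's far edge runs from (235,145) to (393,145), with the tin centred at 316. Lowering it.

Request:
send_rows --steps '[[[0, 0, -0.03, 0, 40], [0, 0, -0.05, 0, 40], [0, 0, -0.062, 0, 40], [0, 0, -0.067, 0, 40], [0, 0, -0.069, 0, 40], [0, 0, -0.069, 0, 40], [0, 0, -0.069, 0, 40]]]'

```text
clock: 12.9
tool_pos: [0.4417, 0.0335, 0.0697]
eef_rot: [0.445, -0.549, 0.55, -0.445]
wrist_force: [-0.4, -0.6, -2.8]
width: 0.0638
```

Request:
send_rows --steps '[[[0, 0, -0.002, 0, 40], [0, 0, -0.002, 0, 40], [0, 0, -0.002, 0, 40]]]'

```text
clock: 13.28
tool_pos: [0.4418, 0.0336, 0.0694]
eef_rot: [0.445, -0.549, 0.55, -0.446]
wrist_force: [-2.7, 0.8, 18.9]
width: 0.0631
```

Request:
send_rows --steps '[[[0, 0, 0.002, 0, 70], [0, 0, 0.002, 0, 100], [0, 0, 0.002, 0, 100], [0, 0, 0.002, 0, 100], [0, 0, 0.03, 0, 100], [0, 0, 0.08, 0, 100], [0, 0, 0.133, 0, 100]]]'

```text
clock: 14.15
tool_pos: [0.4407, 0.0336, 0.2011]
eef_rot: [-0.445, 0.55, -0.549, 0.445]
wrist_force: [0.8, -0.1, 0.2]
width: 0.0849
```

Request:
send_rows --steps '[[[0, -0.02, 0, 10, 100], [0, -0.04, 0, 20, 100], [-0.005, -0.06, 0, 30, 100], [-0.01, -0.08, 0, 40, 100], [-0.015, -0.1, 0, 50, 100], [-0.02, -0.12, 0, 60, 100], [-0.025, -0.14, 0, 70, 100], [-0.03, -0.16, 0, 80, 100], [-0.035, -0.18, 0, 90, 100], [-0.04, -0.2, 0, 100, 100]]]'

```text
clock: 15.4
tool_pos: [0.4009, -0.1669, 0.2001]
eef_rot: [-0.707, 0.01, -0.01, 0.707]
wrist_force: [0.9, -0.3, 1.5]
width: 0.0857
```

Request:
send_rows --steps '[[[-0.001, -0.02, 0, 10, 100], [-0.001, -0.033, 0, 20, 100], [-0.001, -0.033, 0, 28.4, 100], [-0.001, -0.033, 0, 28.4, 100]]]'

```text
clock: 15.9
tool_pos: [0.4, -0.1994, 0.2]
eef_rot: [-0.688, -0.161, 0.161, 0.689]
wrist_force: [-0.5, 1.0, 0.2]
width: 0.0855
```

```bash
python3 - <<'E'
from h import *
np.set_printoptions(precision=4,suppress=True)
from scipy.spatial.transform import Rotation as R
p=robot.camera("wrist"); save(p,"w5")
s=robot.sense(); M=R.from_quat(s["eef_rot"]).as_matrix()
print(s["clock"],s["tool_pos"],np.degrees(np.arctan2(M[1,0],M[0,0])),s["wrist_force"],s["joint_pos"])
C=cloud(p,np.ones((480,640),bool))
q=C[(C[:,2]>.1)&(C[:,2]<.12)&(np.hypot(C[:,0]-.4,C[:,1]+.2)<.08)]
print(cv2.minAreaRect((q[:,:2]*1000).astype(np.float32)))
p=robot.camera("top"); save(p,"t5")
C=cloud(p,np.ones((480,640),bool))
q=C[(C[:,2]>.1)&(C[:,2]<.125)&(np.hypot(C[:,0]-.441,C[:,1]-.034)<.08)]
print(len(q),q[:,2].mean(),cv2.minAreaRect((q[:,:2]*1000).astype(np.float32)))
c=p["img"][170:330,220:480]; cv2.imwrite("pics/t5c.png",cv2.resize(c[:,:,::-1],None,fx=3,fy=3))
E
```

```text
15.95 [ 0.4001 -0.1993  0.2001] 26.25759984924945 [0.3489 0.4477 0.7173] [-0.7131  0.3396  1.8978  0.      0.905  -1.1714]
((398.9417724609375, -198.85101318359375), (64.2710952758789, 92.81798553466797), 26.61443328857422)
313 0.11235685802009322 ((453.759521484375, 32.10570526123047), (64.38981628417969, 71.43189239501953), 78.88837432861328)
```

View pics/t5c.png

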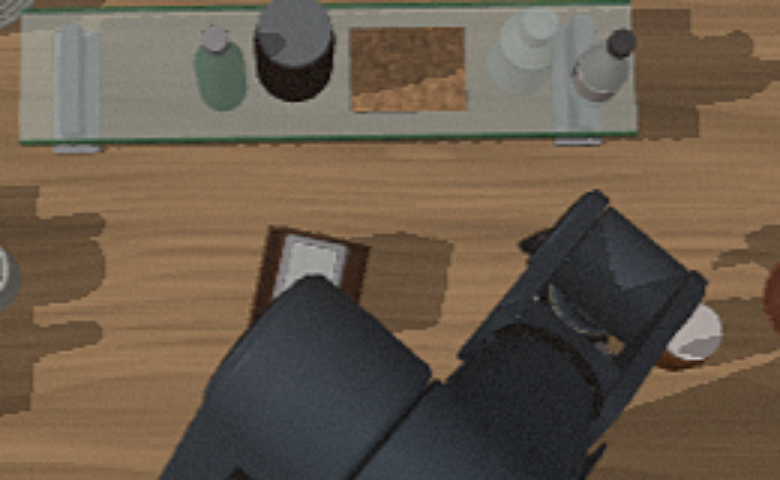

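View pics/w5.png

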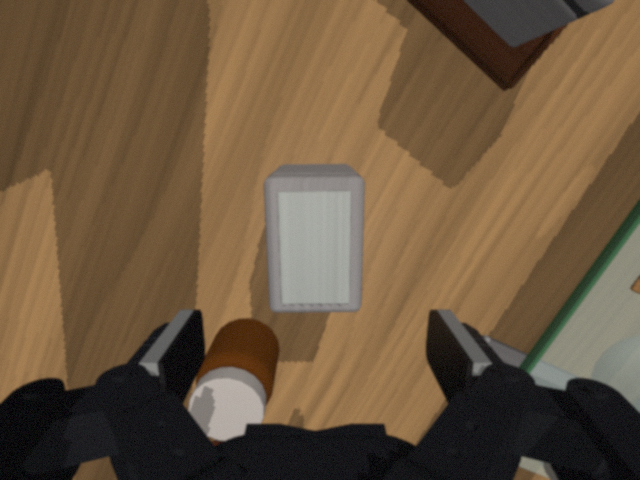

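m stands inside the tray, at crop position (310,265). The jaws are square over k, so I'll grip it and carry it to the mat from the open side.

Request:
send_rows --steps '[[[-0.001, 0, -0.05, 0, 100], [-0.001, 0, -0.09, 0, 100], [-0.001, 0, -0.12, 0, 100], [-0.001, 0, -0.138, 0, 100], [-0.001, 0, -0.138, 0, 100], [-0.001, 0, -0.138, 0, 60], [-0.001, 0, -0.138, 0, 40], [-0.001, 0, -0.138, 0, 40], [-0.001, 0, -0.138, 0, 40], [-0.001, 0, -0.138, 0, 40]]]' --newtons 60

```text
clock: 17.25
tool_pos: [0.3998, -0.1998, 0.0632]
eef_rot: [0.689, 0.162, -0.161, -0.688]
wrist_force: [-0.6, -0.4, 6.4]
width: 0.0635
```

Request:
send_rows --steps '[[[0, 0, 0.02, 0, 40], [0, 0, 0.05, 0, 40], [0, 0, 0.09, 0, 40], [0, 0, 0.13, 0, 40], [0, 0, 0.15, 0, 40], [0.03, 0.03, 0.15, -7, 40], [0.06, 0.07, 0.15, -14, 40], [0.08, 0.11, 0.15, -21, 40], [0.09, 0.13, 0.15, -26.4, 40], [0.09, 0.13, 0.15, -26.4, 40]]]'

```text
clock: 18.5
tool_pos: [0.4882, -0.0673, 0.211]
eef_rot: [-0.707, 0.0, 0.002, 0.708]
wrist_force: [-0.7, -0.5, -8.6]
width: 0.0635
```

```bash
python3 - <<'E'
from h import *
np.set_printoptions(precision=4,suppress=True)
from scipy.spatial.transform import Rotation as R
p=robot.camera("wrist"); save(p,"w6")
s=robot.sense(); M=R.from_quat(s["eef_rot"]).as_matrix()
print(s["clock"],s["tool_pos"],np.degrees(np.arctan2(M[1,0],M[0,0])),s["wrist_force"],s["width"])
p=robot.camera("scene"); save(p,"s6")
for n in ["mat_top","fruit_jar","carafe"]:
  for r in robot.tip_of(p,n)[:1]: print(n,r["conf"],w(p,r["xyz"]))
E
```

```text
18.55 [ 0.488  -0.0684  0.2111] 0.1651968593745398 [ 0.3035  0.0453 -8.2745] 0.06366550391882161
mat_top 0.8 [ 0.6743 -0.0706  0.0822]
fruit_jar 0.56 [0.6776 0.0472 0.0813]
carafe 0.81 [ 0.6819 -0.1868  0.081 ]
```

View pics/s6.png

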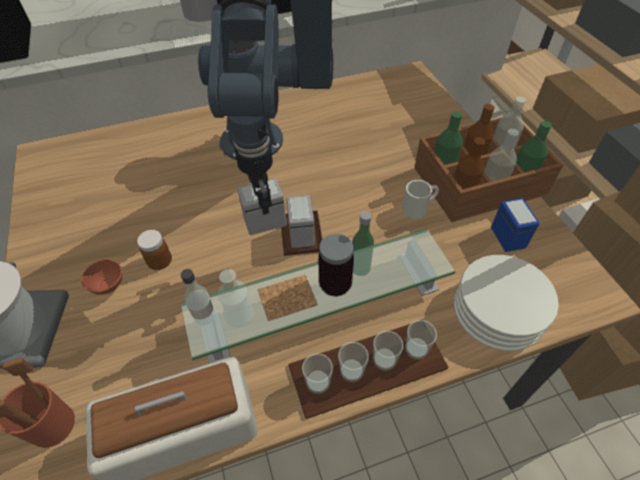

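View pics/w6.png

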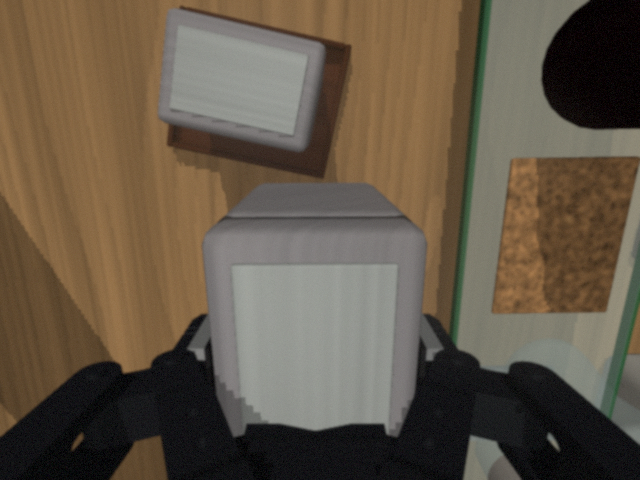

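k is at y≈-0.068 with its long side along the shelf, and the gap between the jar and the carafe is clear. Moving over the mat.

Request:
send_rows --steps '[[[0.03, -0.001, 0, 0, 40], [0.07, -0.001, 0, 0, 40], [0.11, -0.001, 0, 0, 40], [0.14, -0.001, 0, 0, 40], [0.165, -0.001, 0, 0, 40], [0.18, -0.001, 0, 0, 40], [0.183, -0.001, 0, 0, 40], [0.183, -0.001, 0, 0, 40], [0.183, -0.001, 0, 0, 40]]]'

```text
clock: 19.88
tool_pos: [0.6712, -0.0706, 0.212]
eef_rot: [-0.707, 0.001, 0.0, 0.707]
wrist_force: [0.1, 0.1, -7.8]
width: 0.0634
```

```bash
python3 - <<'E'
from h import *
np.set_printoptions(precision=4,suppress=True)
from scipy.spatial.transform import Rotation as R
p=robot.camera("wrist"); save(p,"w7")
s=robot.sense(); M=R.from_quat(s["eef_rot"]).as_matrix()
print(s["clock"],s["tool_pos"],np.degrees(np.arctan2(M[1,0],M[0,0])),s["wrist_force"],s["width"])
p=robot.camera("scene"); save(p,"s7")
c=p["img"][150:350,150:410]; cv2.imwrite("pics/s7c.png",cv2.resize(c[:,:,::-1],None,fx=3,fy=3))
E
```

```text
19.925 [ 0.6714 -0.0706  0.2123] -0.012738311794593341 [-0.8583  0.3565 -6.8035] 0.06345646892600433
```

View pics/s7c.png

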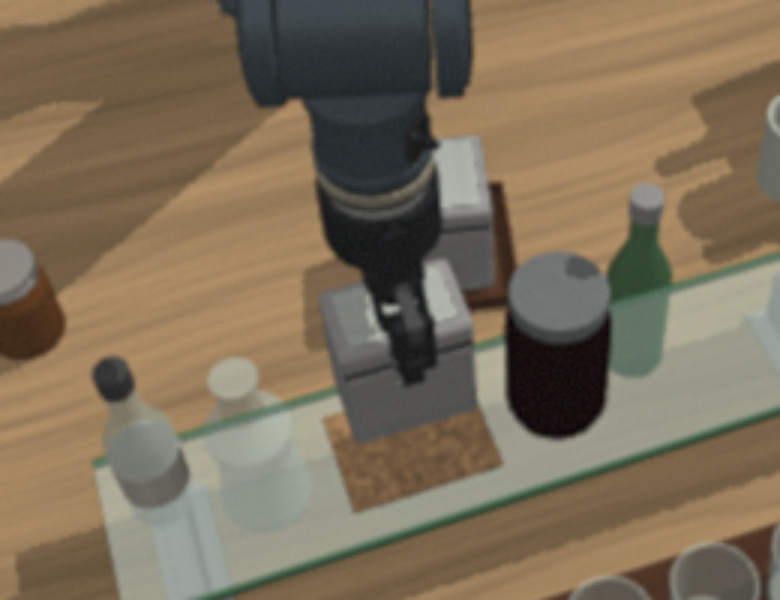

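View pics/w7.png

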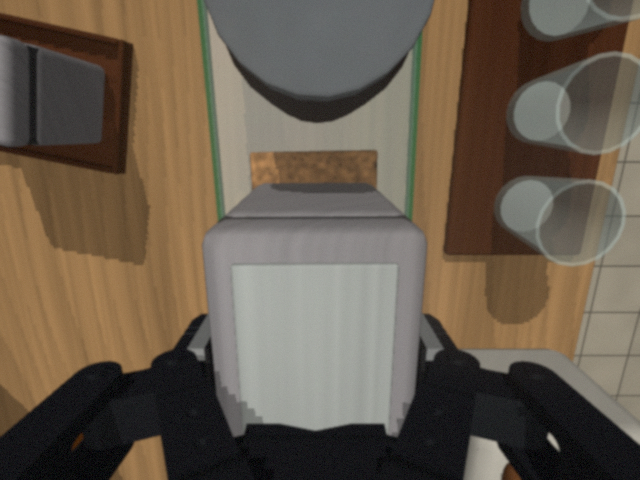

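k is centred over the mat: in the wrist view the mat spans columns 250–377 and the tin centre is at about 315. Lowering it.

Request:
send_rows --steps '[[[0, 0, -0.02, 0, 40], [0, 0, -0.04, 0, 40], [0, 0, -0.052, 0, 40], [0, 0, -0.059, 0, 40], [0, 0, -0.062, 0, 40], [0, 0, -0.063, 0, 40], [0, 0, -0.063, 0, 40]]]'

```text
clock: 20.85
tool_pos: [0.6727, -0.0705, 0.1499]
eef_rot: [0.707, 0.0, 0.0, -0.707]
wrist_force: [0.2, 0.2, -7.9]
width: 0.0636
```

Request:
send_rows --steps '[[[0, 0, -0.0015, 0, 40], [0, 0, -0.0015, 0, 40], [0, 0, -0.0015, 0, 40]]]'

```text
clock: 21.22
tool_pos: [0.6723, -0.0704, 0.1479]
eef_rot: [0.707, 0.0, -0.0, -0.707]
wrist_force: [0.4, -0.6, -7.7]
width: 0.0633
```

Request:
send_rows --steps '[[[0, 0, -0.001, 0, 40], [0, 0, -0.002, 0, 40], [0, 0, -0.002, 0, 40], [0, 0, -0.002, 0, 40]]]'

```text
clock: 21.72
tool_pos: [0.6725, -0.0704, 0.1473]
eef_rot: [0.707, 0.0, 0.0, -0.707]
wrist_force: [-3.0, 2.1, 6.3]
width: 0.0632
```

It's in contact with the mat. Releasing, then straight up and back.

Request:
send_rows --steps '[[[0, 0, 0.001, 0, 65], [0, 0, 0.001, 0, 80], [0, 0, 0.001, 0, 100], [0, 0, 0.001, 0, 100], [0, 0, 0.001, 0, 100], [0, 0, 0.03, 0, 100], [0, 0, 0.07, 0, 100], [0, 0, 0.12, 0, 100], [0, 0, 0.16, 0, 100], [0, 0, 0.16, 0, 100]]]'

```text
clock: 22.98
tool_pos: [0.6746, -0.071, 0.3107]
eef_rot: [0.708, 0.003, 0.003, -0.706]
wrist_force: [0.7, -0.5, 0.9]
width: 0.0853
```

Request:
send_rows --steps '[[[-0.05, 0, 0, 0, 100], [-0.1, -0.04, 0, 0, 100], [-0.15, -0.09, 0, 0, 100], [-0.18, -0.14, 0, 0, 100], [-0.2, -0.2, 0, 0, 100], [-0.22, -0.25, 0, 0, 100], [-0.22, -0.3, 0, 0, 100], [-0.22, -0.35, 0, 0, 100], [-0.22, -0.35, 0, 0, 100]]]'

```text
clock: 24.1
tool_pos: [0.4513, -0.4238, 0.3037]
eef_rot: [-0.707, 0.002, -0.001, 0.707]
wrist_force: [0.1, 1.0, 0.1]
width: 0.0851
```

```bash
python3 - <<'E'
from h import *
np.set_printoptions(precision=4,suppress=True)
p=robot.camera("top"); save(p,"t8")
s=robot.sense(); print(s["clock"],s["tool_pos"],s["wrist_force"])
C=cloud(p,np.ones((480,640),bool))
for c,z0,z1 in [((.441,.034),.1,.125),((.672,-.07),.18,.205)]:
    q=C[(C[:,2]>z0)&(C[:,2]<z1)&(np.hypot(C[:,0]-c[0],C[:,1]-c[1])<.075)]
    print(len(q),q[:,2].mean(),q[:,2].std(),cv2.minAreaRect((q[:,:2]*1000).astype(np.float32)))
for n in ["fruit_jar","carafe","mug","honey_jar","bowl","tall_bottle","spirit_bottle","mat_top","tin_k_mid","tray_floor"]:
    for r in robot.tip_of(p,n)[:3]: print(n,round(r["conf"],2),w(p,r["xyz"]))
p=robot.camera("scene"); save(p,"s8")
for n in ["fruit_jar","carafe","mug","honey_jar","bowl","tall_bottle","spirit_bottle"]:
    for r in robot.tip_of(p,n)[:1]: print(n,round(r["conf"],2),w(p,r["xyz"]))
E
```

```text
24.15 [ 0.4514 -0.4213  0.3038] [-0.1621  1.2103  0.0811]
667 0.11252405655956932 0.004080060499134737 ((442.2649230957031, 34.66692352294922), (64.16612243652344, 93.42929077148438), 78.04976654052734)
683 0.19144490151251806 0.0041421657081035 ((672.0222778320312, -68.73965454101562), (91.61483001708984, 64.92736053466797), 89.817138671875)
fruit_jar 0.95 [0.669  0.0541 0.0805]
carafe 0.6 [ 0.676  -0.1883  0.0809]
mug 0.59 [ 0.4609  0.3687 -0.0033]
honey_jar 0.42 [ 0.4028 -0.3513  0.0008]
tall_bottle 0.6 [0.6505 0.1233 0.0785]
spirit_bottle 0.96 [ 0.6532 -0.2601  0.0764]
mat_top 0.56 [ 0.6702 -0.0746  0.0844]
tin_k_mid 0.55 [ 0.6748 -0.0736  0.1372]
tray_floor 0.92 [0.4387 0.0338 0.0044]
fruit_jar 0.58 [0.6753 0.0494 0.0818]
carafe 0.81 [ 0.6818 -0.1899  0.078 ]
mug 0.9 [0.4621 0.3727 0.0008]
honey_jar 0.65 [ 0.3964 -0.3538  0.0017]
bowl 0.76 [ 0.4353 -0.491  -0.0011]
tall_bottle 0.97 [0.6529 0.126  0.0786]
spirit_bottle 0.78 [ 0.6581 -0.2595  0.0799]
```

View pics/t8.png

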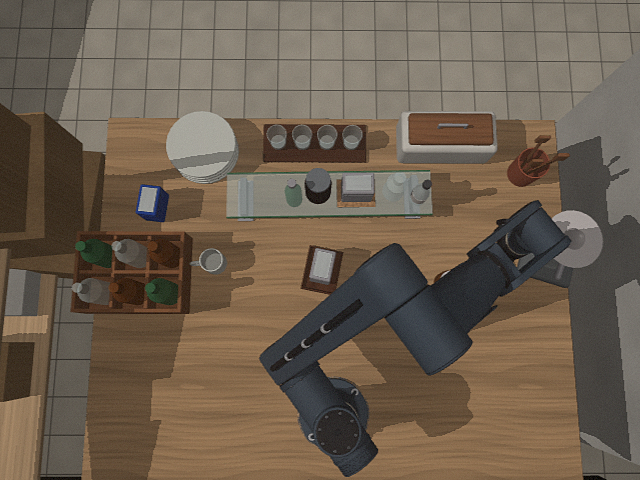

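View pics/s8.png

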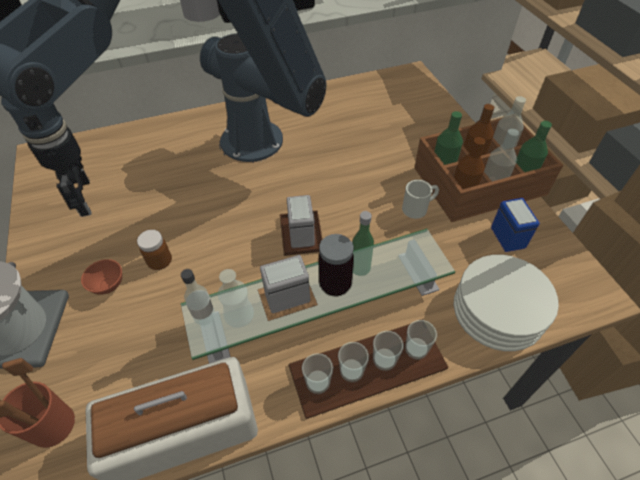

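Both views show k upright on the mat, top view (358,187), and m flat inside the tray (323,266). No bystander has moved beyond measurement noise and the arm is clear, so I'm handing in.

```bash
python3 - <<'E'
from h import *
s=robot.sense(); print(s["clock"],abs(s["qvel"]).max())
print(robot.sign_off())
E
```

```text
25.05 0.001558282871704639
the job is handed in; nothing more can be done
None
```

I lifted both caddies in turn. tin_k pulled with about 7.2 N and tin_m with about 2 N, so tin_k is the heavier one. tin_k now stands on the cork mat and tin_m in the wooden tray. I handed the job in at 25 s of the 72 s allowed; no verdict was reported.

| Check before handing in | Target | Measured from the top camera |
|---|---|---|
| tin_k on the mat | mat centre at about (0.671, −0.069) | (0.672, −0.069), long side within about 0.2° of the shelf's length |
| tin_m in the tray | tray centre at about (0.441, 0.034) | (0.442, 0.035), sides within about 1° of the tray's |

- **Upright:** both lids were at the height expected for a caddy standing flat, and both looked upright in the pictures.
- **Bystanders:** the jar, carafe, bottles, mug, honey jar and bowl read within a few mm of where they started, which is about the measurement error. The top camera could not see the bowl at the end, but the scene camera could.
- **Arm:** the arm was still and clear of everything when I handed in. The blue look-alike was not touched.
- **Disagreements:** the network's last point for tin_k read about 5 mm off the lid fit along y, and its z of 0.137 matches the expected 0.139. Its last mat centre also read about 5 mm off in y, with the mat mostly covered. Both are well inside the tolerance.

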